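Pull the flat-grip bridging plug from the interlock box

ROBOT

A 6-joint arm with a two-finger parallel gripper is mounted at the origin on a cart in front of the work surface, level with it; the furniture and walls round the work are solid. World frame = base frame: x ahead of the robot, y to its left, z up, the work surface at z = 0. Lengths are in m, angles in rad, forces in N, time in s.
With the tool pointing down it reaches from about 0.25 to 0.725 m from the base axis. Payload 4 kg.
Tool frame: the origin (TCP) lies midway between the tips of the shut fingers; the grasp point (between the pads) lies 19 mm behind it (bot.grip_point_offset is the distance from the TCP to the grasp point, in m); z points along the fingers, y is the line along which they close (so a half turn about z gives the same grasp; the last joint's range is limited). The gripper opens to 85 mm and grips with 20 to 120 N. Pads are 22 mm wide; open, the fingers measure 114 mm over their backs; the gripper's body (76 mm by 85 mm) begins 54 mm behind the grasp point. The pads swing forward as they close: fully open they stand 13 mm farther back than shut.
Start: joints at [0, 0.241, 0.005, 1.335, 0, 1.571], TCP at [0.5, -0, 0.204] pointing down, gripper open.
Joint ranges: [-2.72, 2.72], [-1.05, 1.87], [-1.09, 1.28], [-1.99, 2.15], [-1.42, 1.44], [-3.14, 3.14]. Speed limits (rad/s): [2.79, 2.79, 3.14, 3.14, 3.14, 3.14].

INTERFACE

Orientations are given as a unit quaternion [x, y, z, w].
In Python, from workcell import bot gives the robot as it stands.
- The arm moves only by the tool step_arm, never from a script. Its argument "targets" is text: rows parted by semicolons, each of 7 numbers parted by spaces: the opening, from -1 (shut) to 1 (fully open), so that 0 is half open, then the shift along the world's x, y, z normalised to -1 to 1, where 1 is 0.5 m, then the turn, a rotation vector about the world's x, y, z normalised to -1 to 1, where 1 is pi/4 rad. In form: gripper x y z wx wy wz; .... A call has 1 to 10 rows; each row is the pose to reach, as a shift and turn from the pose commanded when the call began; what a row does not reach only later rows make up. A row lasts 1/12 s, in which the tool goes at most 41.7 mm and 7.16 degrees, less where a joint would pass 70% of its speed; a pose out of reach is approached as far as the arm can. A call with a number of a shift or a turn outside -1 to 1 is refused whole. A call with a gripper value outside its range is refused whole. The fingers move at their own pace and stop on an object; the grip force is fixed at half the most. Time passes only in rows, so rows that repeat a pose let the fingers close. It gives the time, the measured TCP pose, the force, the opening and the grip force at its end, in the units of the state.
- bot.get_obs(): the state, without advancing time (a new reading comes with each control period).
- bot.camera(name): name is "scene" or "side" or "wrist"; returns the picture (420x560x3 uint8, red, green, blue); there is no depth.
- bot.camera_info(name): a dict with "vertical_fov" (degrees; the focal length in pixels is half the picture's height over the tangent of half this angle, whatever the lens; pixels are square), "cx", "cy" (the principal point, pixels), "D" ([k1, k2, p1, p2, k3] as OpenCV has them; the pictures are not rectified), "pose" (4x4, takes a point from camera to world coordinates). Camera axes: x right, y up, looking along -z (the intrinsics and any distortion apply to the point x, -y, -z); pixel columns grow to the right and rows downward; lengths in m; the calibration is good to about 2 mm. A picture is of the moment at which its call begins: read the wrist's pose just before it. camera_info takes no time and is no camera call; for the wrist camera it gives the pose at the moment of the call.
- bot.job_done(): hands the job in; it is judged then, once.
The state is a dict: "clock": time; "joint_pos": joint angles; "joint_vel": joint speeds; "tau": joint torques, N m; "eef_pos": TCP position; "tool_rot": TCP orientation; "ft_force": force on the tool from outside, world axes, zero at the start; "ft_torque": the same for the moment, N m; "grip_width": finger opening in m; "grasp_force": force on a finger pad.
Only numpy, scipy, OpenCV 4.12 (cv2) and the standard library are available. Lean on these libraries where they do the work, as an engineer would, in place of code of your own. Each camera call takes 0.05 s, during which the arm holds its last target. There are 200 camera calls.

TASK

On the grey interlock box behind the grate, pull the plug with the flat upright grip straight out of its socket (a sprung detent holds it) and put it down in the open steel tray, without dropping it from a height. Leave the other two plugs, the round knob and the low cap, seated in their sockets.

Things in the scene. Friction and masses are not known exactly. Their poses are not given: they have to be found in the camera images.
- blade_plug: Plug to pull, 90 g: black upright grip 14 mm thick (its x) and 42 wide (its y), 30 mm flange, 20 mm square shank. Origin: on its axis at the flange underside, level with the box top (60 mm high) while seated; z up. Grip spans 4 to 42 mm above the origin, shank 34 mm below. Pulls straight up with 5 to 10 N, then light drag to 18 mm; out once raised 35 mm. Grip it across its thickness.
- knob_plug: Must stay seated. Black round ribbed knob 32 mm across, top 38 mm above its origin; flange, shank and origin as on the flat-grip plug. The three plugs stand in any order in a row, 70 mm apart, in the fixed grey box (90 mm deep, 240 mm along the row, 60 mm high, brass plungers in front); the flat grip's width lies along the row.
- cap_plug: Must stay seated. Low black round cap 34 mm across, top 16 mm above its origin; flange, shank and origin as on the flat-grip plug, in the same grey box.
- tray: Fixed open steel tray on the grate, 140 (x) x 200 (y) x 28 mm high, walls and floor 3 mm. Origin: centre of its underside, z up. A loose copper collet body (15 mm across, 40 tall) stands in it about 75 mm from the centre towards its +y end; the rest is free. A plug set down upright may topple and lie in the tray, which is fine.

How it is judged:
On the way:
1. the flat-grip plug is pulled up clear of its socket (height (world z) of blade_plug above 0.092 m), for 0.1 s.
At the end, for the whole second after the job is handed in: The flat-grip plug lies or stands at rest in the tray (its flange inside the tray's walls and no more than 50 mm above the tray's underside), and the knob plug and the cap plug are still seated in their sockets (moved less than 10 mm) (x of blade_plug in the frame of tray between -0.067 and 0.067 m and y of blade_plug in the frame of tray between -0.097 and 0.097 m and z of blade_plug in the frame of tray below 0.05 m and linear speed of blade_plug below 0.05 m/s and distance of each of knob_plug, cap_plug from where it was at the start of the episode below 0.01 m); the robot touches nothing.
It fails at once if another plug is pulled from its seat (moved more than 10 mm) (distance of any of knob_plug, cap_plug from where it was at the start of the episode above 0.01 m).
It fails at once if the plug is dropped from more than about 80 mm (it moves faster than 1.3 m/s out of the fingers) (linear speed of blade_plug above 1.3 m/s and contact force between blade_plug and the fingers below 0.05 N).
It also fails if it takes over 40 s, if anything falls off the work surface, if the arm or the gripper's body presses on something with over 40 N, if the wrist force passes 120 N, or if a joint passes its speed limit or range.

## Working session

There is one attempt and no reset: what is moved stays moved. The work goes in short steps, Python scripts to look and compute and a tool call to move; the robot and the scene stay as the last step left them, time stands still between calls to the robot, and variables do not carry over. Pictures are saved under pics/ and viewed, at most 10 in all, crops included, and the job is handed in when it is done.

Besides the shell and the picture viewer there is one more tool, called after "Emit:" as a command line: name --argument value ..., lists and objects as JSON in quotes. step_arm: Moves the arm, as the interface text tells. Scaled input: -1 to 1 covers 0.5 m each way for a shift and pi/4 rad each way for a turn. Its arguments: {"type":"object","properties":{"targets":{"type":"string"}},"required":["targets"]}

```bash
mkdir -p pics
python3 - <<'E'
from workcell import bot
import cv2,numpy as np
np.set_printoptions(precision=4,suppress=True)
for n in("scene","side","wrist"):
    i=bot.camera_info(n);print(n,i)
    cv2.imwrite(f"pics/{n}0.png",bot.camera(n)[:,:,::-1])
o=bot.get_obs();print(o)
E
```

```text
scene {'vertical_fov': 42.79586057584198, 'cx': 273.12294755122144, 'cy': 210.88155302789968, 'D': array([-0.0706,  0.    ,  0.    ,  0.    ,  0.    ]), 'pose': array([[-0.7803,  0.4653, -0.4178,  0.1449],
       [-0.6254, -0.5783,  0.5239,  0.4868],
       [ 0.0022,  0.6701,  0.7423,  0.8291],
       [ 0.    ,  0.    ,  0.    ,  1.    ]])}
side {'vertical_fov': 57.70695665003123, 'cx': 276.12951073482554, 'cy': 208.5772286944874, 'D': array([-0.0773,  0.    ,  0.    ,  0.    ,  0.    ]), 'pose': array([[ 0.9468,  0.2066, -0.247 ,  0.3738],
       [-0.3219,  0.6018, -0.7309, -0.6503],
       [-0.0024,  0.7715,  0.6362,  0.6253],
       [ 0.    ,  0.    ,  0.    ,  1.    ]])}
wrist {'vertical_fov': 67.48757986398957, 'cx': 281.93888149223994, 'cy': 208.311998448392, 'D': array([-0.0601,  0.    ,  0.    ,  0.    ,  0.    ]), 'pose': array([[ 1.    , -0.0004,  0.0018,  0.5008],
       [-0.0002,  0.9492,  0.3145,  0.0808],
       [-0.0019, -0.3145,  0.9492,  0.3726],
       [ 0.    ,  0.    ,  0.    ,  1.    ]])}
{'clock': 0.15, 'joint_pos': array([-0.    ,  0.2412,  0.004 ,  1.3352, -0.    ,  1.5708]), 'joint_vel': array([ 0.    , -0.0033,  0.0039, -0.0008,  0.0015,  0.0017]), 'tau': array([ -0.0016, -37.2633,  25.2638,   0.0123,  -0.    ,   0.    ]), 'eef_pos': array([ 0.4995, -0.    ,  0.2033]), 'tool_rot': array([ 0.7071,  0.7071, -0.0006, -0.0005]), 'ft_force': array([-1.0086,  0.0118,  0.089 ]), 'ft_torque': array([0.0159, 0.0042, 0.056 ]), 'grasp_force': 0.0, 'grip_width': 0.0852524710754842}
```

View pics/scene0.png

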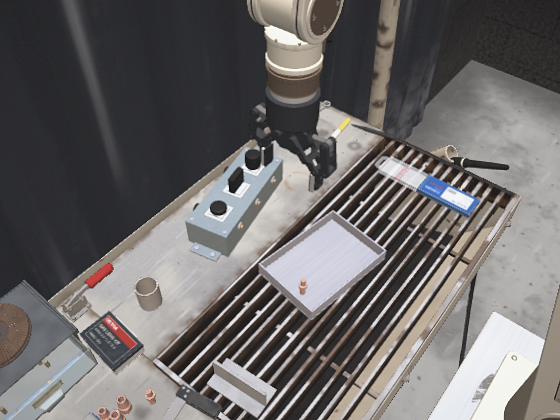

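View pics/side0.png

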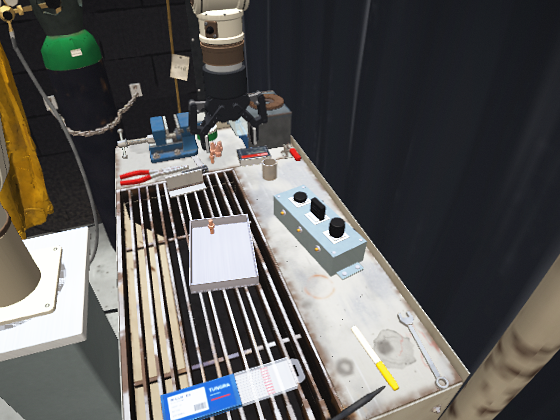

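View pics/wrist0.png

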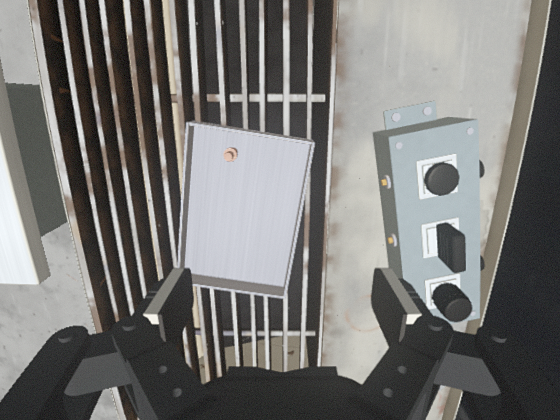

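The wrist view shows the cap at (440,178), the blade grip at (450,247) and the knob at (452,300) on the box. The tray corners are near (189,122), (314,142) and (285,297), with the collet at (231,154). The blade is the middle plug. I'll enlarge the box for precise pixels.

Run:
```python
import cv2,numpy as np
w=cv2.imread("pics/wrist0.png")[110:330,365:495]
s=cv2.imread("pics/scene0.png")[140:250,180:290]
d=cv2.imread("pics/side0.png")[180:285,265:375]
f=lambda a,k:cv2.resize(a,None,fx=k,fy=k,interpolation=cv2.INTER_CUBIC)
g=np.zeros((572,780,3),np.uint8)
def put(a,r,c):g[r:r+a.shape[0],c:c+a.shape[1]]=a[:572-r,:780-c]
put(f(w,2.6),0,0);put(f(s,2.6),0,345);put(f(d,2.6),290,345)
cv2.imwrite("pics/crop.png",np.clip(g.astype(float)*1.5+20,0,255))
```

```text
[ WARN:0@0.034] global loadsave.cpp:1063 imwrite_ Unsupported depth image for selected encoder is fallbacked to CV_8U.
```

View pics/crop.png

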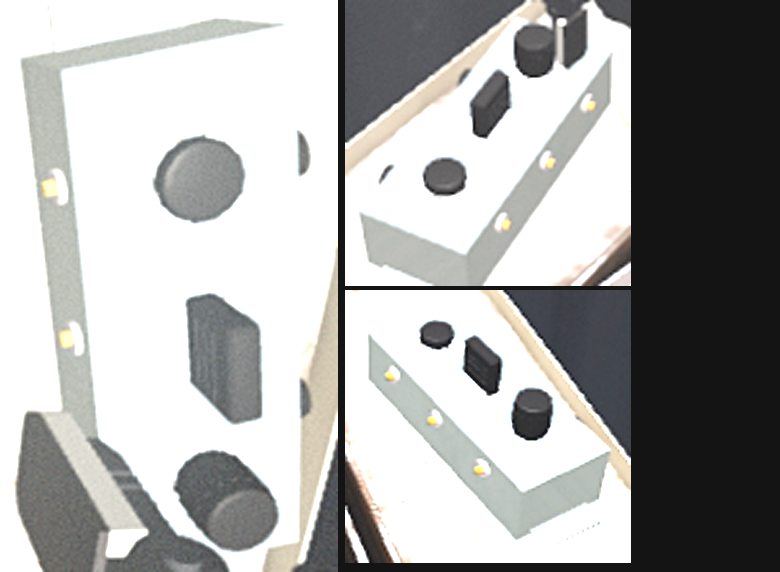

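The crop shows the cap top centre at crop (207,178), the blade's top face about (245,368) and the knob's top about (248,518). The box's front top edge runs from (62,70) to (95,430).

```bash
cat > h.py <<'E'
import cv2,numpy as np
np.set_printoptions(precision=4,suppress=True)
def ray(info,uv):
    f=210/np.tan(np.radians(info['vertical_fov'])/2)
    K=np.array([[f,0,info['cx']],[0,f,info['cy']],[0,0,1.]])
    n=cv2.undistortPoints(np.array([[uv]],float),K,np.array(info['D'],float))[0,0]
    P=info['pose'];return P[:3,3],P[:3,:3]@np.array([n[0],-n[1],-1])
def onz(info,uv,z):
    o,d=ray(info,uv);return o+d*(z-o[2])/d[2]
E
python3 - <<'E'
from h import *
from workcell import bot
w=bot.camera_info("wrist");s=bot.camera_info("scene");d=bot.camera_info("side")
c=lambda x,y:(x/2.6+365,y/2.6+110)
S=lambda x,y:((x-345)/2.6+180,y/2.6+140)
D=lambda x,y:((x-345)/2.6+265,(y-290)/2.6+180)
P=lambda n,i,u,z:print(n,onz(i,u,z))
P("cap",w,c(207,178),.076);P("blade",w,c(245,368),.102);P("knob",w,c(248,518),.098)
P("fe1",w,c(62,70),.06);P("fe2",w,c(95,430),.06);P("be1",w,c(283,26),.06);P("be2",w,c(298,545),.06)
P("s cap",s,S(446,170),.076);P("s knob",s,S(534,36),.098)
P("d cap",d,D(437,328),.076);P("d knob",d,D(532,398),.098)
for u in((189,122),(314,142),(285,297)):P("tray",w,u,.028)
P("collet",w,(231,150),.043)
E
```

```text
cap [0.6598 0.0133 0.076 ]
blade [ 0.6726 -0.0531  0.102 ]
knob [ 0.6898 -0.123   0.098 ]
fe1 [0.6055 0.0512 0.06  ]
fe2 [ 0.6369 -0.1035  0.06  ]
be1 [0.6892 0.0687 0.06  ]
be2 [ 0.744  -0.1673  0.06  ]
s cap [0.6585 0.0092 0.076 ]
s knob [ 0.6866 -0.1252  0.098 ]
d cap [0.6582 0.0113 0.076 ]
d knob [ 0.6851 -0.1261  0.098 ]
tray [0.401  0.0637 0.028 ]
tray [0.535  0.0422 0.028 ]
tray [ 0.5042 -0.1532  0.028 ]
collet [0.4471 0.0357 0.043 ]
```

Checks hold: cap to knob measures 139 mm (expected 140), their midpoint is (0.673,-0.057), and the row yaw is 11.7°. The tray centre is about (0.453,-0.045). I'll hover over the blade half open and take another look.

Emit:
step_arm --targets "0 0.07 -0.022 0 0 0 0.1;0 0.14 -0.044 0 0 0 0.2;0 0.21 -0.07 0 0 0 0.26;0 0.28 -0.09 0 0 0 0.26;0 0.346 -0.114 0 0 0 0.26;0 0.346 -0.114 -0.02 0 0 0.26;0 0.346 -0.114 -0.04 0 0 0.26;0 0.346 -0.114 -0.04 0 0 0.26;0 0.346 -0.114 -0.04 0 0 0.26"

```text
clock: 0.9
eef_pos: [0.671, -0.0566, 0.1828]
tool_rot: [0.631, 0.776, -0.001, -0.002]
ft_force: [-0.3, -0.2, 0.4]
grip_width: 0.0428
grasp_force: 0.0
```

Run:
```python
from h import *
from workcell import bot
im={n:bot.camera(n)[:,:,::-1] for n in("wrist","scene","side")}
f=lambda a,k:cv2.resize(a,None,fx=k,fy=k,interpolation=cv2.INTER_CUBIC)
for n in im: cv2.imwrite(f"pics/{n}1.png",im[n])
g=np.zeros((420,790,3),np.uint8);g[:,:560]=im["wrist"]
g[:210,570:780]=f(im["scene"][150:255,180:285],2);g[210:420,570:780]=f(im["side"][180:285,265:370],2)
cv2.imwrite("pics/hov.png",g);o=bot.get_obs();print(o["eef_pos"],o["tool_rot"],o["grip_width"],o["clock"])
```

```text
[ 0.6724 -0.0566  0.1859] [0.6312 0.7757 0.0005 0.0007] 0.04297529854885791 1.05
```

View pics/hov.png

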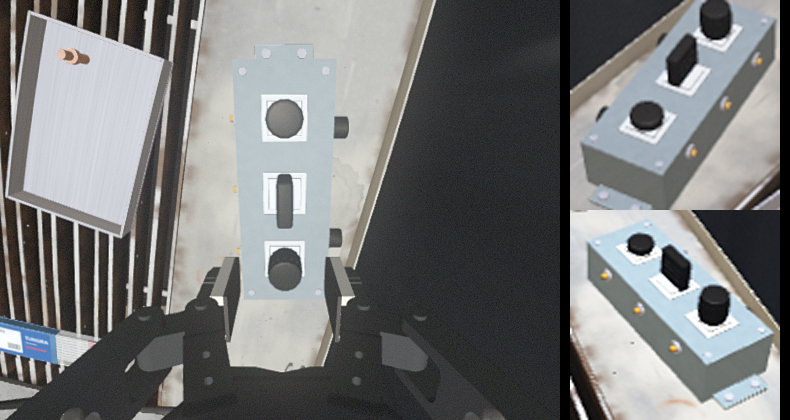

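The blade grip (285,203) is centred between the fingers (inner faces at about 232 and 340 px) and square to them. I'll descend to TCP z≈0.069 and close.

Emit:
step_arm --targets "0 0 0 -0.06 0 0 0;0 0 0 -0.12 0 0 0;0 0 0 -0.17 0 0 0;0 0 0 -0.21 0 0 0;0 0 0 -0.23 0 0 0;0 0 0 -0.23 0 0 0"

```text
clock: 1.55
eef_pos: [0.6709, -0.0566, 0.0673]
tool_rot: [0.631, 0.776, -0.001, -0.002]
ft_force: [-1.3, -0.1, -1.0]
grip_width: 0.0425
grasp_force: 0.0
```

Emit:
step_arm --targets "-1 0 0 0 0 0 0;-1 0 0 0 0 0 0;-1 0 0 0 0 0 0;-1 0 0 0 0 0 0;-1 0 0 0 0 0 0;-1 0 0 0 0 0 0"

```text
clock: 2.05
eef_pos: [0.6746, -0.0572, 0.0718]
tool_rot: [0.631, 0.775, 0.001, 0.002]
ft_force: [-0.5, -0.0, 6.2]
grip_width: 0.011
grasp_force: 58.9
```

Emit:
step_arm --targets "-1 0 0 0.01 0 0 0;-1 0 0 0.02 0 0 0;-1 0 0 0.03 0 0 0;-1 0 0 0.04 0 0 0;-1 0 0 0.05 0 0 0;-1 0 0 0.06 0 0 0;-1 0 0 0.08 0 0 0;-1 0 0 0.1 0 0 0;-1 0 0 0.12 0 0 0;-1 0 0 0.12 0 0 0"

```text
clock: 2.88
eef_pos: [0.6747, -0.0573, 0.133]
tool_rot: [0.631, 0.775, 0.002, 0.002]
ft_force: [0.8, 1.1, 0.5]
grip_width: 0.011
grasp_force: 59.7
```

Run:
```python
from h import *
from workcell import bot
im={n:bot.camera(n)[:,:,::-1] for n in("scene","side")}
f=lambda a,k:cv2.resize(a,None,fx=k,fy=k,interpolation=cv2.INTER_CUBIC)
g=np.hstack([f(im["scene"][120:260,170:300],3),f(im["side"][150:290,255:385],3)])
cv2.imwrite("pics/lift.png",g);o=bot.get_obs();print(o["eef_pos"],o["ft_force"],o["grip_width"],o["grasp_force"])
```

```text
[ 0.6736 -0.0571  0.1303] [ 0.3996  0.4182 -1.0521] 0.011201963656392899 59.70930654555559
```

View pics/lift.png

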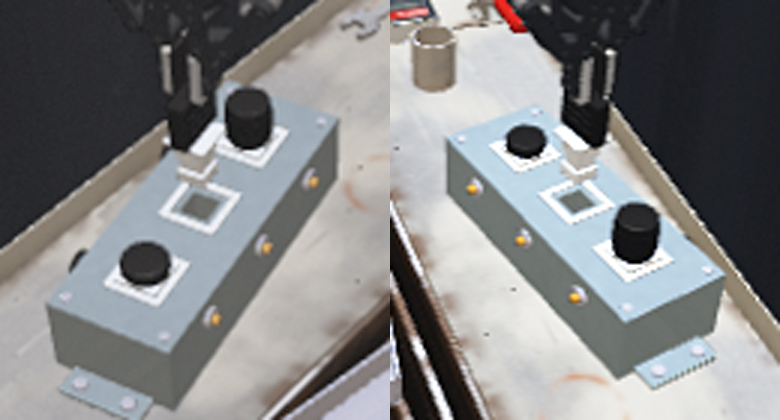

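The plug is out of its empty socket, and the other two are seated. Its shank bottom is about 44 mm below the TCP. Next I'll carry it over the tray, with the fingers closing along the tray's x.

Emit:
step_arm --targets "-1 0 0 0.03 0 0 0;-1 -0.05 0 0.04 0 0 -0.08;-1 -0.12 0 0.04 0 0 -0.17;-1 -0.19 -0.005 0.04 0 0 -0.26;-1 -0.26 -0.01 0.04 0 0 -0.35;-1 -0.33 -0.015 0.04 0 0 -0.43;-1 -0.4 -0.015 0.03 0 0 -0.46;-1 -0.45 -0.015 0.01 0 0 -0.46;-1 -0.45 -0.015 -0.02 0 0 -0.46;-1 -0.45 -0.015 -0.05 0 0 -0.46"

```text
clock: 3.82
eef_pos: [0.4461, -0.0645, 0.1039]
tool_rot: [0.761, 0.649, 0.0, 0.0]
ft_force: [0.8, 0.7, -0.9]
grip_width: 0.0112
grasp_force: 59.7
```

Run:
```python
from h import *
from workcell import bot
im={n:bot.camera(n)[:,:,::-1] for n in("scene","side")}
f=lambda a,k:cv2.resize(a,None,fx=k,fy=k,interpolation=cv2.INTER_CUBIC)
g=np.hstack([f(im["scene"][160:330,250:400],2.5),f(im["side"][150:320,160:310],2.5)])
cv2.imwrite("pics/tr.png",g);o=bot.get_obs();print(o["eef_pos"],o["ft_force"],o["grip_width"],o["grasp_force"])
```

```text
[ 0.4451 -0.0642  0.1019] [-0.5453  0.447  -0.5397] 0.010837620340326192 59.70062663778663
```

View pics/tr.png

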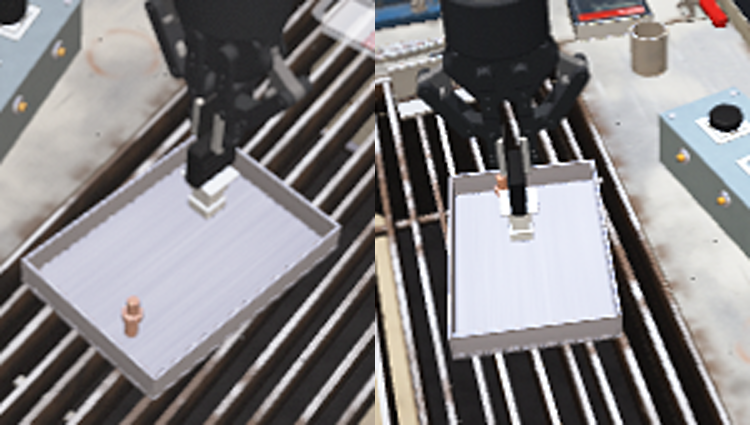

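The plug hangs over the tray's free area, clear of the collet. I'll lower it until it is nearly on the floor.

Emit:
step_arm --targets "-1 0.008 0 -0.03 0 0 0;-1 0.008 0 -0.06 0 0 0;-1 0.008 0 -0.08 0 0 0;-1 0.008 0 -0.09 0 0 0;-1 0.008 0 -0.098 0 0 0;-1 0.008 0 -0.103 0 0 0;-1 0.008 0 -0.106 0 0 0;-1 0.008 0 -0.106 0 0 0"

```text
clock: 4.58
eef_pos: [0.4523, -0.0645, 0.0512]
tool_rot: [0.76, 0.649, 0.0, 0.0]
ft_force: [-0.1, 0.1, -1.0]
grip_width: 0.0111
grasp_force: 59.7
```

Emit:
step_arm --targets "-1 0 0 -0.004 0 0 0;-0.1 0 0 -0.004 0 0 0;-0.1 0 0 -0.004 0 0 0;-0.1 0 0 -0.004 0 0 0;-0.1 0 0 -0.004 0 0 0;-0.1 0 0 0.03 0 0 0;-0.1 0 0 0.08 0 0 0;-0.1 0 0 0.14 0 0 0;-0.1 0 0 0.2 0 0 0;-0.1 0 0 0.2 0 0 0"

```text
clock: 5.42
eef_pos: [0.456, -0.0651, 0.1568]
tool_rot: [0.76, 0.649, 0.004, 0.004]
ft_force: [0.8, -0.5, 0.7]
grip_width: 0.0381
grasp_force: 0.0
```

Run:
```python
from h import *
from workcell import bot
im={n:bot.camera(n)[:,:,::-1] for n in("scene","side")}
f=lambda a,k:cv2.resize(a,None,fx=k,fy=k,interpolation=cv2.INTER_CUBIC)
g=np.hstack([f(im["scene"][130:330,180:400],1.8),f(im["side"][170:320,180:400],1.8).copy() if 0 else f(im["side"][120:320,165:385],1.8)])
cv2.imwrite("pics/end.png",g);o=bot.get_obs();print(o["eef_pos"],o["ft_force"],o["grip_width"],o["grasp_force"])
```

```text
[ 0.4532 -0.0647  0.1523] [-0.5501 -1.4657 -0.9454] 0.038397412741585826 0.0
```

View pics/end.png

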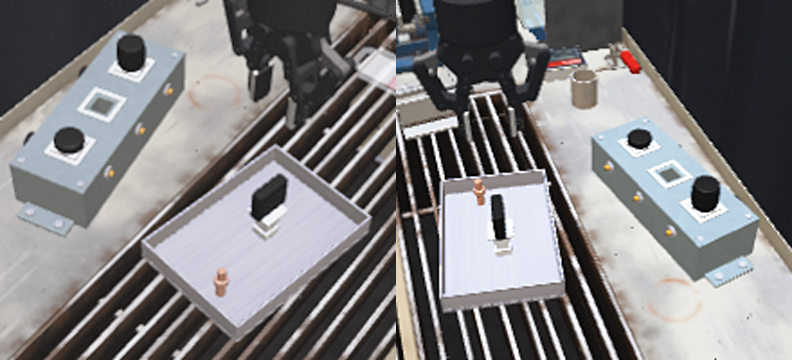

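The plug stands upright in the tray, released. The knob and cap are still seated, and the gripper is clear.

```bash
python3 -c "
from workcell import bot
print(bot.job_done())"
```

```text
the job is handed in; nothing more can be done
None
```

The flat-grip plug was pulled out and stands upright in the tray with the knob and cap plugs still seated; the job is handed in, though no verdict came back.

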